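# Seat an antenna sample in the test jig and clamp it

## Task

Put the antenna sample sled into the wide mouth of the test jig with its steel keeper leading, and push it along the converging guides so that they centre it, just until you feel the sprung brass contact block start to give; by pushing, the block must not be pressed in more than 4 mm. Then swing the wire loop of the draw latch down behind the keeper and push the red lever over past centre, fully down, so that the latch keeps the sled clamped against the contacts. Leave the bottle, wrench, brass adapter and power brick where they are.

Things in the scene. Friction and masses are not known exactly. Their poses are not given: they have to be found in the camera images.
- jig: Fixed test jig, aluminium plate 270 x 170 x 8 mm. Origin on the bench under the jig; x = push direction, mouth to latch (to the robot's left, +-17 deg), z up. Jig positions in these texts are (x, y, z) in mm in this frame. The plate spans x -140 to 130, y +-85; its top is z = 8.
- mouth (a point): Wide mouth of the guides, on the plate at jig (-115, 0, 8), axes as the jig's. Two black guide rails with upright inner faces, tops at z = 22, converge straight from y = +-64 here to y = +-31 at x = -25.
- channel (a point): Start of the straight channel, on the plate at jig (-25, 0, 8), axes as the jig's. The rails run parallel at y = +-31 to x = 32. Grey lips at z 18 to 22, inner edges at y = +-25.5, cover them from x = -27 to 32: the sled slides in under them and cannot be lowered in.
- block (a point): Centre of the copper block (26 x 26, 36 mm tall) on the sled, the part to grasp; 32 mm above the sled's underside. x points to the sled's front (keeper end), z up. From this point the grey sled plate (80 x 60 x 8 mm) spans x -26 to +54, y +-30; a board on it, 48 wide, has its top 18 mm below this point. Sled mass 0.2 to 0.42 kg.
- keeper (a point): Steel keeper, an upright plate across the sled's front, 6 mm thick (sled x), 30 wide; this point is the middle of its top edge, 26 mm above the sled's underside and 51 mm ahead of the block's centre. Its front face is flush with the front of the sled.
- contact (a joint): Travel of the sprung brass contact block (30 wide, z 10 to 32) at the channel's end, in m: 0 at rest, 0.015 at its end stop. The sled's front pushes it to jig +x: 5 N to start, 1 N more per mm; it springs back. Its face rests somewhere in jig x = 30 to 35 mm, not reported: find it by touch.
- lever (a joint): Latch lever angle, rad: 0 = open, handle up and leaning 20 deg back to jig -x; grows as the handle swings over to jig +x; 1.92 = shut, handle level, pointing to jig +x. Starts at 0 to 0.1. Dead centre at about 1.73 with the loop tight; beyond it the latch holds itself. Takes about 5 N at the grip.
- bail (a joint): Angle of the wire loop relative to the lever, rad: 0 = leaning back, 28 deg beyond upright when the lever is open; grows as the loop swings up and over to jig -x; lever open, it lies on the sled at about 2.2. Starts at 0.05 to 0.4. Light friction: stays near upright, falls by itself once well over.
- pivot (a point): Axis of the lever, at jig (85, 0, 24), along jig y; axes as the jig's. The loop is hinged on the lever at a pin 14 mm from this axis, 12 deg from the handle towards jig +x: at jig (83, 0, 38) when the lever is open.
- handle (a point): Middle of the red grip of the lever, 42 mm from the pivot axis. The handle reaches 55 mm (57 at the grip's end) from the axis, and is 24 wide and 11 thick at the grip.
- loop_bar (a point): Centre of the loop's steel crossbar, 8 mm thick, along jig y, 68 mm from the loop's pin. Side wires (6 mm) at y = +-24; the handle passes between them. Laid down with the lever open, it rests on the sled's board at about jig (16, 0, 26), 4 to 10 mm behind the keeper of a sled that just touches the contact block. Closing the lever draws it 14 mm to jig +x.
- bottle: Pink water bottle, 66 mm across, 170 tall, standing; origin under its centre. Leave alone.
- wrench: Small spanner 140 mm long, lying flat beyond the latch end of the jig. Leave alone.
- adapter: Brass adapter, 26 mm across, 30 tall, standing; origin under its centre. Leave alone.
- brick: Black power brick 50 x 110 x 30 mm beyond the jig; origin under its centre. Leave alone.
There are look-alikes about, which are no part of the job. Leave any black or purple look-alike of the part that bears block alone.

How it is judged:
On the way:
1. the sled is in the channel, centred and straight, and has been pushed until the contact block gives (0.5 mm or more), with the lever still open (value of joint contact above 0.0005 m and x of block in the frame of jig above -0.028 m and value of joint lever below 0.6 rad and y of block in the frame of jig between -0.003 and 0.003 m and angle between the x axis of block and the x axis of jig, either way round below 0.05 rad and z of block in the frame of jig between 0.036 and 0.044 m), for 0.05 s.
At the end, for the whole second after the job is handed in: Lever shut past centre (over 1.82 rad) and still; sled still and flat in the channel, block centre at jig x above -20 mm, within 3 mm of the centre line and 0.05 rad of straight; the latch alone holds the contact block pressed in by more than 2.5 mm (value of joint lever above 1.82 rad and velocity of joint lever below 0.1 rad/s and value of joint contact above 0.0025 m and x of block in the frame of jig above -0.02 m and linear speed of sled below 0.01 m/s and y of block in the frame of jig between -0.003 and 0.003 m and angle between the x axis of block and the x axis of jig, either way round below 0.05 rad and z of block in the frame of jig between 0.036 and 0.044 m); the robot touches nothing.
It fails at once if the contact block is pressed in by more than 5 mm while the lever is open (below 0.3 rad) (value of joint contact above 0.005 m and value of joint lever below 0.3 rad).
It fails at once if the bottle is moved by more than 25 mm (distance of bottle from where it was at the start of the episode above 0.025 m).
It fails at once if the wrench is moved by more than 25 mm (distance of wrench from where it was at the start of the episode above 0.025 m).
It fails at once if the adapter is moved by more than 25 mm (distance of adapter from where it was at the start of the episode above 0.025 m).
It fails at once if the brick is moved by more than 25 mm (distance of brick from where it was at the start of the episode above 0.025 m).
It also fails if it takes over 64 s, if anything falls off the work surface, if the arm or the gripper's body presses on something with over 40 N, if the wrist force passes 120 N, or if a joint passes its speed limit or range.

## Robot

A 6-joint arm with a two-finger parallel gripper is mounted at the origin on the work surface. World frame = base frame: x ahead of the robot, y to its left, z up, the work surface at z = 0. Lengths are in m, angles in rad, forces in N, time in s.
With the tool pointing down it reaches from about 0.35 to 0.875 m from the base axis. Payload 4.2 kg.
Tool frame: the origin (TCP) lies where the fingers leave the gripper's body, on its centre line; the fingertips stand 73 mm ahead of it and the grasp point (between the pads) lies 54 mm ahead of it; z points along the fingers, y is the direction in which the jaws open and shut (so a half turn about z gives the same grasp; the last joint's range is limited). The gripper opens to 85 mm and grips with 20 to 120 N. Pads are 22 mm wide; open, the fingers measure 114 mm over their backs; the gripper's body (76 mm by 85 mm) begins 54 mm behind the grasp point. The pads swing forward as they close: fully open they stand 13 mm farther back than shut.
Start: joints at [-1.076, 0.385, 0.008, 0, -1.194, -0.259], TCP at [0.146, -0.608, 0.304] pointing down, gripper open.
Joint ranges: [-3.14, 3.14], [-1.21, 2.06], [-1.07, 1.41], [-3.16, 2.05], [-2.99, -0.16], [-3.1, 3.1]. Speed limits (rad/s): [2.79, 2.79, 3.14, 3.14, 3.14, 3.14].

## Interface

Orientations are given as a unit quaternion [w, x, y, z].
In Python, from bench import readout, imaging, r, search_frame gives the robot as it stands.
- The arm moves only by the tool step_arm, never from a script. Its arguments are lists of equal length, an entry for each row: "delta_pos": the shift along the tool's x, y, z each as a share of 0.5 m, from -1 to 1, a list of three; "dr": the turn, a rotation vector about the tool's x, y, z each as a share of pi/2 rad, from -1 to 1, a list of three; "gripper": the finger opening in mm, from 0 to 85.4. A call has 1 to 12 rows; each row shifts and turns the pose as measured when the row begins, along the tool's axes as they then stand; what a row does not reach is not made up. A row lasts 1/8 s, in which the tool goes at most 62.5 mm and 10.7 degrees, less where a joint would pass 70% of its speed; a pose out of reach is approached as far as the arm can. A call with a number of a shift or a turn outside -1 to 1 is refused whole. A call with a gripper value outside its range is refused whole. The fingers move at their own pace and stop on an object; the grip force is fixed at half the most. Time passes only in rows, so rows that do not move let the fingers close. It gives the time, the measured TCP pose, the force and the opening at its end, in the units of the state.
- readout.sense(): the state, without advancing time (a new reading comes with each control period).
- imaging.read_camera(name): name is "side" or "top"; returns the picture (480x640x3 uint8, blue, green, red); there is no depth.
- imaging.camera_info(name): a dict with "fovy" (degrees; the focal length in pixels is half the picture's height over the tangent of half this angle, whatever the lens; pixels are square), "cx", "cy" (the principal point, pixels), "pose" (4x4, takes a point from camera to world coordinates). Camera axes: x right, y down, z forward; pixel columns grow to the right and rows downward; lengths in m; the calibration is good to about 2 mm. A picture is of the moment at which its call begins. camera_info takes no time and is no camera call.
- r.hand_in(): hands the job in, once; it reports no verdict.
Trained networks look in the newest picture that a camera, given by its name, has taken for a name from the list of things; names that differ only in an ending like _2 or _b are one class to them, and where a whole thing is asked for, a point or a joint stands for the part that bears it (a point fixed in the world has none). Each returns a list of dicts, best first, with "confidence" (0 to 1); they miss things now and then, are a little off and sometimes report something else, mostly with a low value. They report only what shows in the picture. A call takes as long as a camera call. They do not tell look-alikes from the thing itself.
- search_frame(camera, target): "point" ([x, y, z] in m, in the coordinates of the camera as it stood for that picture, good to about 4 mm: the middle of the surface that is visible of it).
The state is a dict: "clock": time; "joints": joint angles; "dq": joint speeds; "tau": joint torques, N m; "tcp_pos": TCP position; "ee_rot": TCP orientation; "ft_force": force on the tool from outside, world axes, zero at the start; "wrist_torque": the same for the moment, N m; "gripper_width": opening from 0.0 (shut) to 1.0 (fully open).
Only numpy, scipy, OpenCV 4.12 (cv2) and the standard library are available. Lean on these libraries where they do the work, as an engineer would, in place of code of your own. Each camera call takes 0.05 s, during which the arm holds its last target. There are 200 camera calls.

## Working session

There is one attempt and no reset: what is moved stays moved. The work goes in short steps, Python scripts to look and compute and a tool call to move; the robot and the scene stay as the last step left them, time stands still between calls to the robot, and variables do not carry over. Pictures are saved under pics/ and viewed, about 8 in all and at most 12, crops included, and the job is handed in when it is done.

Besides the shell and the picture viewer there is one more tool, called after "Call:" as name(argument=value, ...), one argument or row to a line, values as JSON. step_arm: Moves the arm, as the interface text tells. Shift numbers are shares of 0.5 m and turn numbers shares of pi/2 rad, none past 1 either way. Its arguments: {"type":"object","properties":{"delta_pos":{"type":"array"},"dr":{"type":"array"},"gripper":{"type":"array"}},"required":["delta_pos","dr","gripper"]}

```bash
ls; mkdir -p pics; python3 - <<'E'
from bench import readout, imaging, r, search_frame
import cv2,numpy as np
print(readout.sense())
for n in ("side","top"):
    im=imaging.read_camera(n); cv2.imwrite(f"pics/{n}0.png",im)
    i=imaging.camera_info(n); print(n,i)
    P=np.array(i["pose"])
    for t in ("jig","block","keeper","handle","loop_bar","bottle","wrench","adapter","brick"):
        for d in search_frame(n,t)[:4]:
            p=P@np.append(d["point"],1); print(n,t,round(d["confidence"],2),p[:3].round(3))
E
```

```text
pics
{'clock': 0.0, 'joints': array([-1.07641895e+00,  3.85549452e-01,  6.59886936e-03, -5.39617412e-04,
       -1.19396962e+00, -2.58573975e-01]), 'dq': array([ 7.03840812e-04,  8.41521277e-05,  1.22280230e-04,  2.39683449e-04,
        6.55307008e-04, -3.99137808e-04]), 'tau': array([-6.32257488e-04, -3.92289770e+01,  1.88391173e+01,  4.18621883e+00,
       -4.76477449e-03,  8.01366951e-06]), 'tcp_pos': array([ 0.14592917, -0.60727752,  0.30280911]), 'ee_rot': array([-1.57206189e-04, -1.17529810e-01,  9.93068756e-01,  1.07976088e-03]), 'ft_force': array([-0.329692  , -0.40455571, -0.18235287]), 'wrist_torque': array([-0.05869437, -0.03600934, -0.01265001]), 'gripper_width': 1.004939381023046}
side {'fovy': 45.05438042899834, 'cx': 331.0052808802614, 'cy': 239.2167975248803, 'pose': array([[-8.29232060e-01, -4.26440412e-01,  3.61279347e-01,
         1.36363861e-01],
       [-5.58904283e-01,  6.32188966e-01, -5.36621946e-01,
         6.20389110e-01],
       [ 4.40466751e-04, -6.46904696e-01, -7.62570731e-01,
         9.88844926e-01],
       [ 0.00000000e+00,  0.00000000e+00,  0.000000
[... 951 characters left out ...]
214],
       [ 0.        ,  0.        ,  0.        ,  1.        ]])}
top jig 0.76 [0.537 0.04  0.009]
top block 0.77 [ 0.607 -0.431  0.012]
top block 0.7 [ 0.387 -0.42   0.014]
top block 0.68 [ 0.339 -0.297  0.012]
top block 0.6 [ 0.476 -0.29   0.021]
top keeper 0.85 [ 0.383 -0.425  0.013]
top keeper 0.8 [ 0.337 -0.304  0.018]
top keeper 0.76 [ 0.477 -0.288  0.018]
top keeper 0.73 [ 0.607 -0.433  0.017]
top handle 0.64 [0.543 0.133 0.079]
top loop_bar 0.68 [0.545 0.139 0.113]
top bottle 0.85 [ 0.696 -0.321  0.117]
top wrench 0.95 [0.62  0.373 0.012]
top wrench 0.64 [0.536 0.042 0.01 ]
top wrench 0.58 [ 0.697 -0.318  0.115]
top brick 0.87 [0.797 0.031 0.029]
top brick 0.61 [0.536 0.039 0.005]
```

View pics/side0.png

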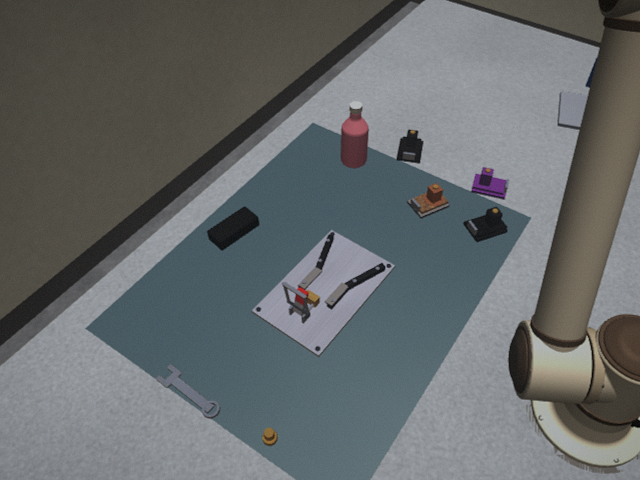

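View pics/top0.png

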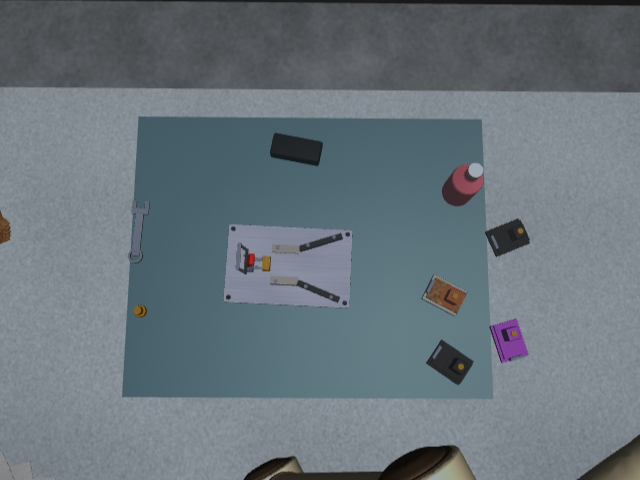

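The real sled is the copper one, at top (445,295) and side (430,200), with its keeper end towards the left in the top view. The jig is at top (288,265), with its mouth to the right. The black and purple parts are look-alikes. Next I'll measure the jig plate and the sled.

```bash
cat > h.py <<'E'
import cv2,numpy as np
from bench import readout, imaging, r, search_frame
def K(n):
    i=imaging.camera_info(n); f=240/np.tan(np.radians(i["fovy"]/2)); return f,i["cx"],i["cy"],np.array(i["pose"])
def px2w(n,uv,z):
    f,cx,cy,P=K(n); d=P[:3,:3]@np.array([(uv[0]-cx)/f,(uv[1]-cy)/f,1]); return P[:3,3]+d*(z-P[2,3])/d[2]
def w2px(n,p):
    f,cx,cy,P=K(n); q=P[:3,:3].T@(np.asarray(p)-P[:3,3]); return np.array([f*q[0]/q[2]+cx,f*q[1]/q[2]+cy])
E
python3 - <<'E'
from h import *
ims={n:cv2.imread(f"pics/{n}0.png") for n in("side","top")}
for n,box in(("top",(215,215,145,100)),("side",(245,222,155,138))):
    x,y,w,h=box; im=ims[n][y:y+h,x:x+w]
    hsv=cv2.cvtColor(im,cv2.COLOR_BGR2HSV)
    m=((hsv[...,2]>115)&(hsv[...,1]<60)).astype(np.uint8)
    m=cv2.morphologyEx(m,cv2.MORPH_OPEN,np.ones((3,3)))
    c=max(cv2.findContours(m,0,2)[0],key=cv2.contourArea)
    hull=cv2.convexHull(c)
    q=cv2.approxPolyDP(hull,6,True)[:,0]+[x,y]
    print(n,cv2.contourArea(hull),[(tuple(a),px2w(n,a+.0,.008)[:2].round(4)) for a in q])
a=cv2.resize(ims["top"][265:325,410:480],None,fx=8,fy=8,interpolation=3)
b=cv2.resize(ims["side"][170:225,400:460],None,fx=8,fy=8,interpolation=3)
out=np.zeros((600,800,3),np.uint8); s=.7
a=cv2.resize(a,(400,343)); b=cv2.resize(b,(400,367)); out[:343,:400]=a; out[:367,400:]=b
cv2.imwrite("pics/c1.png",out)
E
```

```text
top 9734.0 [((np.int64(229), np.int64(230)), array([0.6171, 0.173 ])), ((np.int64(345), np.int64(230)), array([ 0.619 , -0.0808])), ((np.int64(349), np.int64(307)), array([ 0.4508, -0.0892])), ((np.int64(229), np.int64(302)), array([0.4598, 0.168 ]))]
side 8683.5 [((np.int64(338), np.int64(233)), array([ 0.5983, -0.0938])), ((np.int64(388), np.int64(261)), array([ 0.4649, -0.0875])), ((np.int64(390), np.int64(270)), array([ 0.449 , -0.0688])), ((np.int64(317), np.int64(354)), array([0.4631, 0.1826])), ((np.int64(257), np.int64(314)), array([0.6142, 0.176 ])), ((np.int64(257), np.int64(304)), array([0.6292, 0.1572])), ((np.int64(324), np.int64(237)), array([ 0.6176, -0.0665]))]
```

View pics/c1.png

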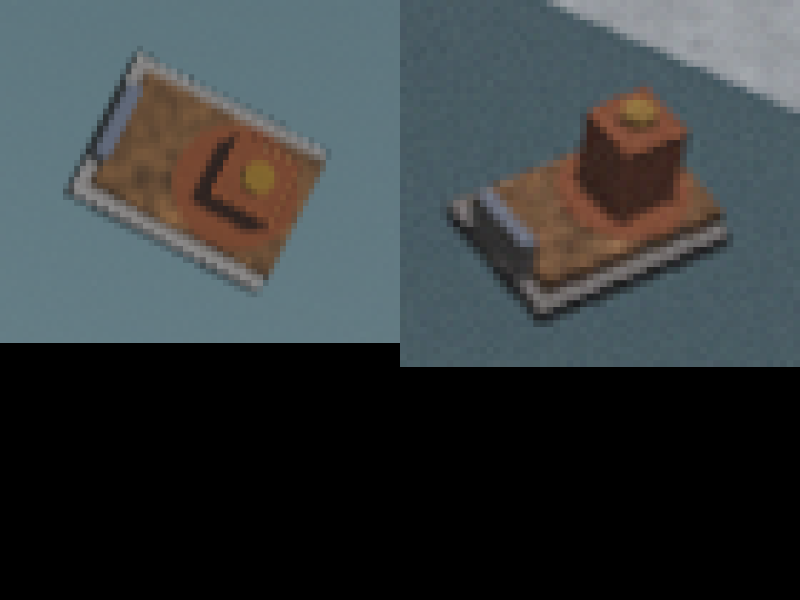

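The crop shows the sled plate corners at about (140,52), (70,190), (327,155) and (262,290) in the top half. The stud is at (258,178) in the top half and (638,110) in the side half. The keeper is at the upper left in both.

```bash
python3 - <<'E'
from h import *
from scipy.optimize import minimize, least_squares
R2=lambda a:np.array([[np.cos(a),-np.sin(a)],[np.sin(a),np.cos(a)]])
for n in("top","side"):
    im=cv2.imread(f"pics/{n}0.png"); S=4
    box=(205,205,165,120) if n=="top" else (240,218,170,150)
    x,y,w,h=box; c=im[y:y+h,x:x+w]; hsv=cv2.cvtColor(c,cv2.COLOR_BGR2HSV)
    mat=(abs(hsv[...,0].astype(int)-95)<12)&(hsv[...,1]>55)
    m=(~mat).astype(np.uint8)
    k,l,st,_=cv2.connectedComponentsWithStats(m); m=(l==1+np.argmax(st[1:,4])).astype(np.uint8)
    cs=cv2.findContours(m,0,2)[0]; cv2.drawContours(m,cs,-1,1,-1)
    M=cv2.resize(m*255.,None,fx=S,fy=S,interpolation=1)/255
    def cost(p):
        t=p[2]
        B=np.array([[-.14,-.085],[.13,-.085],[.13,.085],[-.14,.085]])
        W=B@R2(t).T+p[:2]
        q=np.array([w2px(n,[*a,.008]) for a in W])
        q=(q-[x,y]+.5)*S-.5
        o=np.zeros(M.shape,np.uint8); cv2.fillPoly(o,[np.round(q*16).astype(np.int32)],255,cv2.LINE_AA,4)
        return np.abs(o/255.-M).mean()
    s=minimize(cost,[.537,.04,np.pi/2],method="Nelder-Mead",options=dict(initial_simplex=[[.537,.04,1.57],[.547,.04,1.57],[.537,.05,1.57],[.537,.04,1.67]]))
    print(n,"jig",s.x.round(4),np.degrees(s.x[2]-np.pi/2),s.fun)
# sled
T=lambda u,v:(410+u/5.714-.5+.09,265+v/5.714-.5+.09); Sd=lambda u,v:(400+(u-400)/6.667-.4,170+v/6.667-.4)
L={"top":[((54,30,-24),T(70,190)),((54,-30,-24),T(140,52)),((-26,30,-24),T(262,290)),((-26,-30,-24),T(327,155)),((0,0,20),T(258,178))],
"side":[((0,0,20),Sd(638,110)),((54,30,-24),Sd(540,307)),((54,-30,-24),Sd(456,200)),((-26,30,-24),Sd(725,235))]}
for ns in(["top"],["side"],["top","side"]):
    f=lambda p:np.concatenate([w2px(n,[*(R2(p[2])@np.array(b[:2])/1e3+p[:2]),.032+b[2]/1e3])-uv for n in ns for b,uv in L[n]])
    s=least_squares(f,[.467,-.29,np.pi/2-.5]); print(ns,s.x.round(4),np.degrees(s.x[2]),s.fun.round(1))
for nm in("bottle",): pass
print(px2w("top",(472,172),.17))
E
```

```text
top jig [0.5402 0.0477 1.5265] -2.539848975646234 0.0070111528118191714
side jig [0.5374 0.0518 1.5267] -2.5261225333297643 0.013630839400711265
['top'] [ 0.4723 -0.3073  1.082 ] 61.995709242732936 [-0.2  0.2 -0.  -0.1 -0.4  0.4  0.4 -0.6  0.2  0. ]
['side'] [ 0.4696 -0.3052  1.0632] 60.916366590174 [ 0.3  0.4 -0.1  0.2 -1.3 -0.4  1.1 -0.4]
['top', 'side'] [ 0.4715 -0.3068  1.0798] 61.8693317036881 [-0.4  0.5 -0.2  0.3 -0.7  0.8  0.3 -0.1 -0.   0.4 -0.1 -0.3 -0.1 -0.3
 -1.6 -0.8  0.7 -1.3]
[ 0.70380208 -0.32131462  0.17      ]
```

```bash
cat >> h.py <<'E'
from scipy.spatial.transform import Rotation as Ro
J=np.array([.539,.0495]); JA=1.5266
def pose():
    s=readout.sense(); q=s["ee_rot"]; return s,Ro.from_quat([q[1],q[2],q[3],q[0]])
def jig(p):
    c,n=np.cos(JA),np.sin(JA); d=np.asarray(p[:2])-J; return np.array([c*d[0]+n*d[1],-n*d[0]+c*d[1],p[2]])
def unjig(p):
    c,n=np.cos(JA),np.sin(JA); return np.array([J[0]+c*p[0]-n*p[1],J[1]+n*p[0]+c*p[1],p[2]])
def plan(tgt,psi):
    "TCP goal, world angle of tool y; turn first, then shift (shares, in axes after the turn)"
    s,R=pose(); c,n=np.cos(psi),np.sin(psi)
    G=Ro.from_matrix(np.array([[n,c,0],[-c,n,0],[0,0,-1]]))
    if (R.inv()*G).magnitude()>np.pi/2: c,n=-c,-n; G=Ro.from_matrix(np.array([[n,c,0],[-c,n,0],[0,0,-1]]))
    rv=(R.inv()*G).as_rotvec(); d=np.asarray(tgt)-s["tcp_pos"]
    print("clock",s["clock"],"tcp",s["tcp_pos"].round(4),"jig",(jig(s["tcp_pos"])*1e3).round(1),"f",s["ft_force"].round(1),"w",round(s["gripper_width"],3))
    print("dr",(rv/(np.pi/2)).round(4),"shift after turn",(G.inv().apply(d)/.5).round(4),"shift now",(R.inv().apply(d)/.5).round(4), "grip x->jig deg",np.degrees(np.arctan2(*R.apply([1,0,0])[1::-1])-JA).round(1))
E
python3 -c "
from h import *
plan([.4712,-.3065,.2],1.082+np.pi/2)"
```

```text
Traceback (most recent call last):
  File "h.py", line 20, in plan
    G=Ro.from_matrix(np.array([[n,c,0],[-c,n,0],[0,0,-1]]))
  File "scipy/spatial/transform/_rotation.pyx", line 1143, in scipy.spatial.transform._rotation.Rotation.from_matrix
ValueError: Non-positive determinant (left-handed or null coordinate frame) in rotation matrix 0: [[ 0.46956351 -0.8828987   0.        ]
 [ 0.8828987   0.46956351  0.        ]
 [ 0.          0.         -1.        ]].
```

```bash
sed -i 's/\[\[n,c,0\],\[-c,n,0\]/[[-n,c,0],[c,n,0]/g' h.py
python3 -c "
from h import *
plan([.4712,-.3065,.2],1.082+np.pi/2)"
```

```text
clock 1.0 tcp [ 0.146  -0.6077  0.3039] jig [-673.9  363.5  303.9] f [-0.4 -0.4  1. ] w 1.001
dr [ 0.      0.     -0.5387] shift after turn [-0.8372 -0.2913  0.2078] shift now [-0.7731  0.4337  0.2078] grip x->jig deg -254.0
```

Call:
step_arm(
  delta_pos=[
    [0,0,0],
    [0,0,0],
    [0,0,0],
    [0,0,0],
    [0,0,0],
    [-0.115,-0.04,0],
    [-0.115,-0.04,0],
    [-0.115,-0.04,0],
    [-0.115,-0.04,0],
    [-0.115,-0.04,0],
    [-0.115,-0.04,0],
    [-0.115,-0.04,0],
  ],
  dr=[
    [0,0,-0.108],
    [0,0,-0.108],
    [0,0,-0.108],
    [0,0,-0.108],
    [0,0,-0.108],
    [0,0,0],
    [0,0,0],
    [0,0,0],
    [0,0,0],
    [0,0,0],
    [0,0,0],
    [0,0,0],
  ],
  gripper=[85,85,85,85,85,85,85,85,85,85,85,85],
)

```text
clock: 2.5
tcp_pos: [0.456, -0.3045, 0.3042]
ee_rot: [0.0, -0.525, 0.851, -0.002]
ft_force: [0.8, -1.0, 0.7]
gripper_width: 0.996
```

```bash
python3 -c "
from h import *
plan([.4712,-.3065,.16],1.082+np.pi/2)"
```

```text
clock 2.5 tcp [ 0.456  -0.3045  0.3042] jig [-357.3   67.3  304.2] f [ 0.8 -1.   0.7] w 0.996
dr [-0.0022 -0.0008  0.0146] shift after turn [-0.0107 -0.0288  0.2885] shift now [-0.0105 -0.028   0.2886] grip x->jig deg -204.2
```

Call:
step_arm(
  delta_pos=[
    [-0.0105,-0.0288,0.096],
    [0,0,0.096],
    [0,0,0.096],
    [0,0,0],
  ],
  dr=[
    [-0.002,0,0.014],
    [0,0,0],
    [0,0,0],
    [0,0,0],
  ],
  gripper=[85,85,85,85],
)

```text
clock: 3.0
tcp_pos: [0.4776, -0.303, 0.1591]
ee_rot: [0.002, -0.519, 0.855, -0.003]
ft_force: [0.3, -0.4, 1.5]
gripper_width: 0.995
```

```bash
python3 -c "
from h import *
plan([.4712,-.3065,.096],1.082+np.pi/2)
a=imaging.read_camera('top')[235:345,395:495]; b=imaging.read_camera('side')[130:240,370:470]
cv2.imwrite('pics/c2.png',np.hstack([cv2.resize(x,(400,440),interpolation=3) for x in (a,b)]))"
```

```text
clock 3.0 tcp [ 0.4776 -0.303   0.1591] jig [-354.9   45.8  159.1] f [ 0.3 -0.4  1.5] w 0.995
dr [-0.0047 -0.0004  0.0062] shift after turn [0.0122 0.008  0.1262] shift now [0.012  0.009  0.1261] grip x->jig deg -204.9
```

View pics/c2.png

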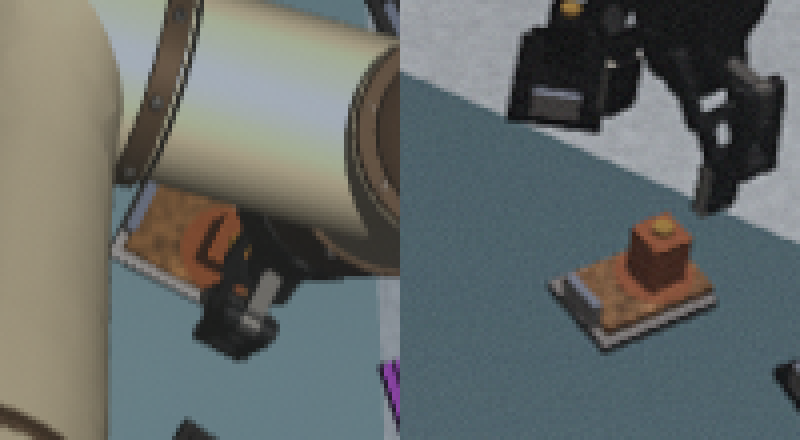

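The crop shows the open gripper straddling above the copper block, with nothing in the way. I'll correct the last few millimetres and descend.

Call:
step_arm(
  delta_pos=[
    [0.012,0.009,0],
    [0,0,0.03],
    [0,0,0.03],
    [0,0,0.03],
    [0,0,0.02],
  ],
  dr=[
    [-0.005,0,0.006],
    [0,0,0],
    [0,0,0],
    [0,0,0],
    [0,0,0],
  ],
  gripper=[85,85,85,85,85],
)

```text
clock: 3.72
tcp_pos: [0.4762, -0.3096, 0.1113]
ee_rot: [0.006, -0.515, 0.857, -0.009]
ft_force: [0.1, 0.1, 0.4]
gripper_width: 0.992
```

```bash
python3 -c "
from h import *
plan([.4712,-.3065,.096],1.082+np.pi/2)"
```

```text
clock 3.725 tcp [ 0.4762 -0.3096  0.1113] jig [-361.5   46.8  111.3] f [0.1 0.1 0.4] w 0.992
dr [-0.0134  0.0012  0.0001] shift after turn [-0.0007  0.0118  0.0307] shift now [-0.0007  0.0124  0.0304] grip x->jig deg -205.5
```

Call:
step_arm(
  delta_pos=[
    [0,0.012,0],
  ],
  dr=[
    [-0.0134,0,0],
  ],
  gripper=[85],
)

```text
clock: 3.85
tcp_pos: [0.4702, -0.3065, 0.1098]
ee_rot: [-0.0, -0.515, 0.857, 0.002]
ft_force: [-0.1, -0.6, 0.6]
gripper_width: 0.993
```

```bash
python3 -c "
from h import *
plan([.4712,-.3065,.096],1.082+np.pi/2)"
```

```text
clock 3.85 tcp [ 0.4702 -0.3065  0.1098] jig [-358.7   53.   109.8] f [-0.1 -0.6  0.6] w 0.993
dr [0.0023 0.0008 0.0001] shift after turn [-0.0009 -0.0018  0.0276] shift now [-0.0008 -0.0019  0.0276] grip x->jig deg -205.5
```

Call:
step_arm(
  delta_pos=[
    [0,0,0],
  ],
  dr=[
    [0,0,0],
  ],
  gripper=[85],
)

```text
clock: 3.98
tcp_pos: [0.4701, -0.3064, 0.1097]
ee_rot: [-0.001, -0.515, 0.857, 0.002]
ft_force: [-0.5, -0.0, -0.5]
gripper_width: 0.993
```

```bash
python3 -c "
from h import *
plan([.4712,-.3065,.096],1.082+np.pi/2)"
```

```text
clock 3.975 tcp [ 0.4701 -0.3064  0.1097] jig [-358.6   53.1  109.7] f [-0.5 -0.  -0.5] w 0.993
dr [0.0028 0.0007 0.0002] shift after turn [-0.0008 -0.002   0.0274] shift now [-0.0008 -0.0021  0.0274] grip x->jig deg -205.5
```

Call:
step_arm(
  delta_pos=[
    [-0.001,-0.002,0.014],
    [0,0,0.013],
    [0,0,0],
    [0,0,0],
    [0,0,0],
    [0,0,0],
    [0,0,0],
  ],
  dr=[
    [0.003,0,0],
    [0,0,0],
    [0,0,0],
    [0,0,0],
    [0,0,0],
    [0,0,0],
    [0,0,0],
  ],
  gripper=[85,85,85,20,20,20,20],
)

```text
clock: 4.85
tcp_pos: [0.4721, -0.3066, 0.0966]
ee_rot: [0.002, -0.515, 0.857, -0.001]
ft_force: [-0.0, 0.3, 0.6]
gripper_width: 0.29
```

```bash
python3 -c "
from h import *
plan(unjig([-.118,0,.14]),JA+np.pi/2)"
```

```text
clock 4.85 tcp [ 0.4721 -0.3066  0.0966] jig [-358.7   51.1   96.6] f [-0.   0.3  0.6] w 0.29
dr [-0.0024  0.0004 -0.2825] shift after turn [-0.4814 -0.1022 -0.0868] shift now [-0.4788  0.114  -0.0865] grip x->jig deg -205.4
```

Call:
step_arm(
  delta_pos=[
    [0,0,-0.045],
    [0,0,-0.045],
    [0,0,0],
    [0,0,0],
    [0,0,0],
    [-0.09,-0.02,0],
    [-0.09,-0.02,0],
    [-0.09,-0.02,0],
    [-0.09,-0.02,0],
    [-0.06,-0.012,0],
    [0,0,0],
  ],
  dr=[
    [0,0,0],
    [0,0,0],
    [0,0,-0.094],
    [0,0,-0.094],
    [0,0,-0.094],
    [0,0,0],
    [0,0,0],
    [0,0,0],
    [0,0,0],
    [0,0,0],
    [0,0,0],
  ],
  gripper=[20,20,20,20,20,20,20,20,20,20,20],
)

```text
clock: 6.22
tcp_pos: [0.5191, -0.0905, 0.1334]
ee_rot: [-0.003, -0.693, 0.721, 0.008]
ft_force: [0.0, -0.4, -4.4]
gripper_width: 0.298
```

```bash
python3 -c "
from h import *
plan(unjig([-.118,0,.116]),JA+np.pi/2)"
```

```text
clock 6.225 tcp [ 0.5191 -0.0905  0.1334] jig [-140.7   13.7  133.4] f [ 0.  -0.4 -4.4] w 0.298
dr [0.0101 0.005  0.0031] shift after turn [-0.0454 -0.0275  0.0348] shift now [-0.045  -0.0282  0.0347] grip x->jig deg -179.7
```

Call:
step_arm(
  delta_pos=[
    [-0.022,-0.014,0],
    [-0.022,-0.014,0],
    [0,0,0.017],
    [0,0,0.017],
    [0,0,0],
  ],
  dr=[
    [0.01,0.005,0.003],
    [0,0,0],
    [0,0,0],
    [0,0,0],
    [0,0,0],
  ],
  gripper=[20,20,20,20,20],
)

```text
clock: 6.85
tcp_pos: [0.5312, -0.0707, 0.1125]
ee_rot: [-0.003, -0.69, 0.724, 0.003]
ft_force: [0.2, -0.8, -4.1]
gripper_width: 0.292
```

```bash
python3 -c "
from h import *
plan(unjig([-.118,0,.106]),JA+np.pi/2)
a=imaging.read_camera('top')[210:320,210:400]; b=imaging.read_camera('side')[190:360,240:420]
cv2.imwrite('pics/c3.png',np.hstack([cv2.resize(x,None,fx=s,fy=s,interpolation=3) for x,s in ((a,2.1*110/110),(b,2.1*110/170*1.0))]) if 0 else np.hstack([cv2.copyMakeBorder(cv2.resize(x,None,fx=2.15,fy=2.15,interpolation=3),0,366-int(round(x.shape[0]*2.15)),0,0,0) for x in (a,b)]))"
```

```text
clock 6.85 tcp [ 0.5312 -0.0707  0.1125] jig [-120.4    2.5  112.5] f [ 0.2 -0.8 -4.1] w 0.292
dr [ 0.0052 -0.0003 -0.0023] shift after turn [-0.0048 -0.0049  0.013 ] shift now [-0.0048 -0.005   0.013 ] grip x->jig deg -180.2
```

View pics/c3.png

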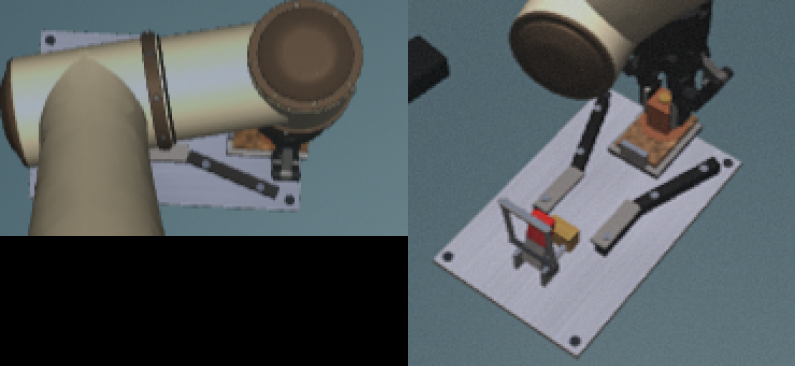

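The side view shows the sled held over the mouth, keeper towards the latch and roughly aligned. The loop is upright and the lever open. I'll lower the sled onto the plate.

Call:
step_arm(
  delta_pos=[
    [-0.004,-0.005,0.006],
    [0,0,0.006],
    [0,0,0.003],
    [0,0,0],
  ],
  dr=[
    [0.005,0,-0.002],
    [0,0,0],
    [0,0,0],
    [0,0,0],
  ],
  gripper=[20,20,20,20],
)

```text
clock: 7.45
tcp_pos: [0.5348, -0.0688, 0.1059]
ee_rot: [0.001, -0.691, 0.723, -0.001]
ft_force: [0.1, -0.1, -3.7]
gripper_width: 0.295
```

```bash
python3 -c "
from h import *
plan(unjig([-.085,0,.1045]),JA+np.pi/2)"
```

```text
clock 7.45 tcp [ 0.5348 -0.0688  0.1059] jig [-118.3   -1.   105.9] f [ 0.1 -0.1 -3.7] w 0.295
dr [-0.0021 -0.0001 -0.0002] shift after turn [-0.0667  0.002   0.0027] shift now [-0.0667  0.0021  0.0027] grip x->jig deg -180.0
```

Call:
step_arm(
  delta_pos=[
    [0,0.002,0.002],
    [0,0,0.001],
    [0,0,0],
  ],
  dr=[
    [-0.002,0,0],
    [0,0,0],
    [0,0,0],
  ],
  gripper=[20,20,20],
)

```text
clock: 7.82
tcp_pos: [0.5337, -0.0687, 0.1047]
ee_rot: [-0.0, -0.691, 0.723, -0.0]
ft_force: [-0.8, -1.1, -3.9]
gripper_width: 0.295
```

Call:
step_arm(
  delta_pos=[
    [-0.03,0,0],
    [-0.03,0,0],
    [0,0,0],
  ],
  dr=[
    [0,0,0],
    [0,0,0],
    [0,0,0],
  ],
  gripper=[20,20,20],
)

```text
clock: 8.2
tcp_pos: [0.5355, -0.0365, 0.1047]
ee_rot: [0.0, -0.691, 0.723, -0.0]
ft_force: [-0.6, 0.3, -4.8]
gripper_width: 0.293
```

```bash
python3 -c "
from h import *
plan(unjig([-.06,0,.1045]),JA+np.pi/2)"
```

```text
clock 8.2 tcp [ 0.5355 -0.0365  0.1047] jig [-86.   -0.3 104.7] f [-0.6  0.3 -4.8] w 0.293
dr [-0.0007  0.0001  0.0001] shift after turn [-0.0521  0.0006  0.0004] shift now [-0.0521  0.0006  0.0005] grip x->jig deg -180.0
```

Call:
step_arm(
  delta_pos=[
    [0,0,0.0015],
    [0,0,0.0015],
    [0,0,0],
  ],
  dr=[
    [0,0,0],
    [0,0,0],
    [0,0,0],
  ],
  gripper=[20,20,20],
)

```text
clock: 8.57
tcp_pos: [0.5355, -0.0365, 0.1046]
ee_rot: [0.0, -0.692, 0.722, -0.001]
ft_force: [-1.7, 1.5, -2.8]
gripper_width: 0.293
```

Call:
step_arm(
  delta_pos=[
    [-0.008,0,0],
    [-0.008,0,0],
    [0,0,0],
  ],
  dr=[
    [0,0,0],
    [0,0,0],
    [0,0,0],
  ],
  gripper=[20,20,20],
)

```text
clock: 8.95
tcp_pos: [0.5363, -0.0284, 0.1046]
ee_rot: [0.001, -0.692, 0.722, -0.001]
ft_force: [-1.2, 0.3, 0.1]
gripper_width: 0.293
```

```bash
python3 -c "
from h import *
plan(unjig([-.06,0,.1045]),JA+np.pi/2)"
```

```text
clock 8.95 tcp [ 0.5363 -0.0284  0.1046] jig [-78.   -0.8 104.6] f [-1.2  0.3  0.1] w 0.293
dr [-0.0015 -0.0003  0.0004] shift after turn [-0.036   0.0016  0.0001] shift now [-0.036   0.0016  0.0001] grip x->jig deg -180.0
```

Call:
step_arm(
  delta_pos=[
    [-0.008,0,0],
    [-0.008,0,0],
    [0,0,0],
  ],
  dr=[
    [0,0,0],
    [0,0,0],
    [0,0,0],
  ],
  gripper=[20,20,20],
)

```text
clock: 9.32
tcp_pos: [0.537, -0.0199, 0.1046]
ee_rot: [0.001, -0.692, 0.722, -0.001]
ft_force: [-0.4, -0.8, -0.5]
gripper_width: 0.295
```

Call:
step_arm(
  delta_pos=[
    [-0.008,0,0],
    [-0.008,0,0],
    [0,0,0],
  ],
  dr=[
    [0,0,0],
    [0,0,0],
    [0,0,0],
  ],
  gripper=[20,20,20],
)

```text
clock: 9.7
tcp_pos: [0.5374, -0.0113, 0.1046]
ee_rot: [0.001, -0.692, 0.722, -0.001]
ft_force: [0.1, -0.4, -0.7]
gripper_width: 0.292
```

```bash
python3 -c "
from h import *
plan(unjig([-.06,0,.1045]),JA+np.pi/2)"
```

```text
clock 9.7 tcp [ 0.5374 -0.0113  0.1046] jig [-60.8  -1.1 104.6] f [ 0.1 -0.4 -0.7] w 0.292
dr [-0.002  -0.0003  0.0006] shift after turn [-0.0016  0.0022  0.0002] shift now [-0.0016  0.0022  0.0002] grip x->jig deg -179.9
```

Call:
step_arm(
  delta_pos=[
    [-0.01,0,0],
    [-0.01,0,0],
    [-0.01,0,0],
    [0,0,0],
  ],
  dr=[
    [0,0,0],
    [0,0,0],
    [0,0,0],
    [0,0,0],
  ],
  gripper=[20,20,20,20],
)

```text
clock: 10.2
tcp_pos: [0.5381, 0.0048, 0.1046]
ee_rot: [0.001, -0.692, 0.722, -0.001]
ft_force: [0.3, 0.3, -0.2]
gripper_width: 0.293
```

Call:
step_arm(
  delta_pos=[
    [-0.01,0,0],
    [-0.01,0,0],
    [0,0,0],
  ],
  dr=[
    [0,0,0],
    [0,0,0],
    [0,0,0],
  ],
  gripper=[20,20,20],
)

```text
clock: 10.58
tcp_pos: [0.5386, 0.0156, 0.1046]
ee_rot: [0.001, -0.692, 0.722, -0.001]
ft_force: [0.1, 0.2, -0.5]
gripper_width: 0.291
```

```bash
python3 -c "
from h import *
plan(unjig([-.03,0,.1045]),JA+np.pi/2)"
```

```text
clock 10.575 tcp [0.5386 0.0156 0.1046] jig [-33.9  -1.1 104.6] f [ 0.1  0.2 -0.5] w 0.291
dr [-0.0021 -0.0002  0.0006] shift after turn [-0.0078  0.0022  0.0002] shift now [-0.0078  0.0022  0.0002] grip x->jig deg -179.9
```

Call:
step_arm(
  delta_pos=[
    [-0.006,0,0],
    [-0.005,0,0],
    [0,0,0],
  ],
  dr=[
    [0,0,0],
    [0,0,0],
    [0,0,0],
  ],
  gripper=[20,20,20],
)

```text
clock: 10.95
tcp_pos: [0.5388, 0.0214, 0.1046]
ee_rot: [0.001, -0.692, 0.722, -0.001]
ft_force: [-0.2, -1.3, -0.6]
gripper_width: 0.294
```

Call:
step_arm(
  delta_pos=[
    [-0.002,0,0],
    [0,0,0],
  ],
  dr=[
    [0,0,0],
    [0,0,0],
  ],
  gripper=[20,20],
)

```text
clock: 11.2
tcp_pos: [0.5388, 0.0224, 0.1046]
ee_rot: [0.001, -0.692, 0.722, -0.001]
ft_force: [-0.2, -1.8, -0.1]
gripper_width: 0.293
```

Call:
step_arm(
  delta_pos=[
    [-0.002,0,0],
    [0,0,0],
  ],
  dr=[
    [0,0,0],
    [0,0,0],
  ],
  gripper=[20,20],
)

```text
clock: 11.45
tcp_pos: [0.5388, 0.0233, 0.1046]
ee_rot: [0.001, -0.691, 0.722, -0.001]
ft_force: [-0.0, -1.3, -0.5]
gripper_width: 0.291
```

Call:
step_arm(
  delta_pos=[
    [-0.002,0,0],
    [0,0,0],
  ],
  dr=[
    [0,0,0],
    [0,0,0],
  ],
  gripper=[20,20],
)

```text
clock: 11.7
tcp_pos: [0.5389, 0.0244, 0.1046]
ee_rot: [0.001, -0.691, 0.722, -0.001]
ft_force: [0.3, -2.2, -0.9]
gripper_width: 0.288
```

Call:
step_arm(
  delta_pos=[
    [-0.002,0,0],
    [0,0,0],
  ],
  dr=[
    [0,0,0],
    [0,0,0],
  ],
  gripper=[20,20],
)

```text
clock: 11.95
tcp_pos: [0.5389, 0.0254, 0.1046]
ee_rot: [0.001, -0.691, 0.722, -0.001]
ft_force: [1.0, -1.4, -0.1]
gripper_width: 0.292
```

Call:
step_arm(
  delta_pos=[
    [-0.002,0,0],
    [0,0,0],
  ],
  dr=[
    [0,0,0],
    [0,0,0],
  ],
  gripper=[20,20],
)

```text
clock: 12.2
tcp_pos: [0.539, 0.0265, 0.1046]
ee_rot: [0.001, -0.691, 0.722, -0.001]
ft_force: [-0.4, -1.9, 0.1]
gripper_width: 0.296
```

Call:
step_arm(
  delta_pos=[
    [-0.002,0,0],
    [0,0,0],
  ],
  dr=[
    [0,0,0],
    [0,0,0],
  ],
  gripper=[20,20],
)

```text
clock: 12.45
tcp_pos: [0.539, 0.0276, 0.1046]
ee_rot: [0.001, -0.691, 0.722, -0.001]
ft_force: [0.3, -1.7, -0.5]
gripper_width: 0.292
```

Call:
step_arm(
  delta_pos=[
    [-0.002,0,0],
    [0,0,0],
  ],
  dr=[
    [0,0,0],
    [0,0,0],
  ],
  gripper=[20,20],
)

```text
clock: 12.7
tcp_pos: [0.539, 0.0281, 0.1046]
ee_rot: [0.0, -0.691, 0.723, -0.001]
ft_force: [0.2, -2.3, -0.8]
gripper_width: 0.294
```

Call:
step_arm(
  delta_pos=[
    [-0.002,0,0],
    [0,0,0],
  ],
  dr=[
    [0,0,0],
    [0,0,0],
  ],
  gripper=[20,20],
)

```text
clock: 12.95
tcp_pos: [0.5389, 0.0282, 0.1047]
ee_rot: [-0.0, -0.691, 0.723, -0.001]
ft_force: [-0.2, -3.1, 0.8]
gripper_width: 0.293
```

Call:
step_arm(
  delta_pos=[
    [-0.004,0,0],
  ],
  dr=[
    [0,0,0],
  ],
  gripper=[20],
)

```text
clock: 13.08
tcp_pos: [0.539, 0.0296, 0.1047]
ee_rot: [-0.001, -0.691, 0.723, -0.002]
ft_force: [0.6, -7.8, 0.4]
gripper_width: 0.289
```

Call:
step_arm(
  delta_pos=[
    [-0.004,0,0],
  ],
  dr=[
    [0,0,0],
  ],
  gripper=[20],
)

```text
clock: 13.2
tcp_pos: [0.539, 0.0307, 0.1048]
ee_rot: [-0.001, -0.691, 0.723, -0.002]
ft_force: [1.4, -8.5, 0.0]
gripper_width: 0.292
```

The contact block gave: about 2.5 mm of travel and 8.5 N, of which roughly 1.5 N is friction. I'll release and rise.

Call:
step_arm(
  delta_pos=[
    [0,0,0],
    [0,0,0],
    [0,0,0],
    [0,0,-0.06],
    [0,0,-0.1],
    [0,0,-0.1],
    [0,0,0],
  ],
  dr=[
    [0,0,0],
    [0,0,0],
    [0,0,0],
    [0,0,0],
    [0,0,0],
    [0,0,0],
    [0,0,0],
  ],
  gripper=[50,70,85,85,85,85,85],
)

```text
clock: 14.08
tcp_pos: [0.5399, 0.0339, 0.2387]
ee_rot: [0.001, -0.692, 0.722, -0.002]
ft_force: [-0.3, -0.6, -0.6]
gripper_width: 0.995
```

```bash
python3 -c "
from h import *
plan(unjig([.14,0,.23]),JA+np.pi/2)"
```

```text
clock 14.075 tcp [0.5399 0.0339 0.2387] jig [-15.5  -1.5 238.7] f [-0.3 -0.6 -0.6] w 0.995
dr [-0.0025 -0.001   0.0004] shift after turn [-0.311   0.0031  0.0174] shift now [-0.311   0.003   0.0169] grip x->jig deg -180.0
```

Call:
step_arm(
  delta_pos=[
    [-0.105,0.001,0],
    [-0.105,0,0],
    [-0.1,0,0],
    [0,0,0],
    [0,0,0.07],
    [0,0,0.06],
    [0,0,0],
  ],
  dr=[
    [0,0,0],
    [0,0,0],
    [0,0,0],
    [0,0,0],
    [0,0,0],
    [0,0,0],
    [0,0,0],
  ],
  gripper=[0,0,0,0,0,0,0],
)

```text
clock: 14.95
tcp_pos: [0.5439, 0.1921, 0.1675]
ee_rot: [-0.001, -0.691, 0.723, -0.0]
ft_force: [0.1, -0.2, -0.1]
gripper_width: 0.001
```

```bash
python3 -c "
from h import *
plan(unjig([.135,-.001,.161]),JA+np.pi/2)
b=imaging.read_camera('side')[210:370,240:420]; cv2.imwrite('pics/c4.png',cv2.resize(b,None,fx=3.7,fy=3.7,interpolation=3))"
```

```text
clock 14.95 tcp [0.5439 0.1921 0.1675] jig [142.7   1.4 167.5] f [ 0.1 -0.2 -0.1] w 0.001
dr [ 0.001  -0.0014 -0.0011] shift after turn [ 0.0154 -0.0048  0.013 ] shift now [ 0.0154 -0.0049  0.0131] grip x->jig deg -180.1
```

View pics/c4.png

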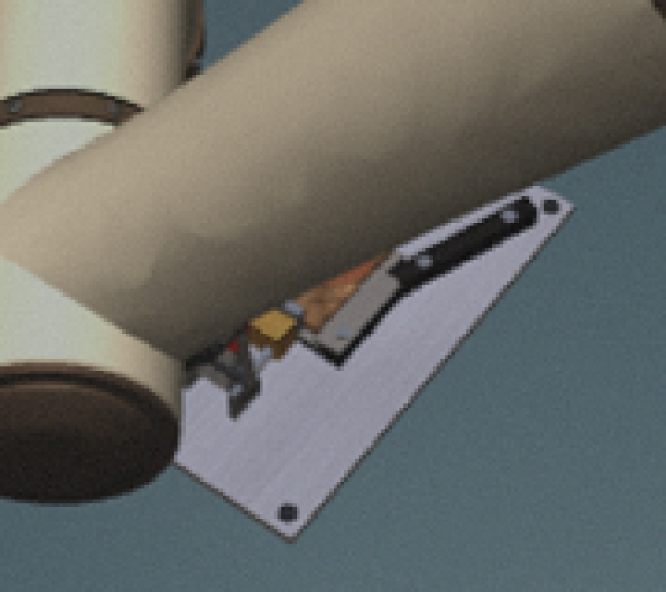

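The arm hides the latch. The sled's front is in the channel at the brass block, around (300,320). I'll sweep the loop over now.

Call:
step_arm(
  delta_pos=[
    [0,-0.004,0.013],
    [0.022,0,0],
    [0.022,0,0],
    [0.022,0,0],
    [0.022,0,0],
  ],
  dr=[
    [0,-0.001,-0.001],
    [0,0,0],
    [0,0,0],
    [0,0,0],
    [0,0,0],
  ],
  gripper=[0,0,0,0,0],
)

```text
clock: 15.62
tcp_pos: [0.5463, 0.1457, 0.1658]
ee_rot: [0.004, -0.691, 0.723, -0.001]
ft_force: [-0.3, 0.1, 1.1]
gripper_width: -0.002
```

Call:
step_arm(
  delta_pos=[
    [0.022,0,0],
    [0.022,0,0],
    [0.022,0,0],
    [0,0,0],
  ],
  dr=[
    [0,0,0],
    [0,0,0],
    [0,0,0],
    [0,0,0],
  ],
  gripper=[0,0,0,0],
)

```text
clock: 16.12
tcp_pos: [0.5446, 0.1092, 0.1659]
ee_rot: [0.004, -0.691, 0.723, -0.001]
ft_force: [-0.7, 0.8, -0.1]
gripper_width: 0.0
```

```bash
python3 -c "
from h import *
plan(unjig([.045,-.001,.162]),JA+np.pi/2)
f=imaging.read_camera
P={n:K(n)[3] for n in('top','side')}
for n in P:
  f(n)
  for d in search_frame(n,'loop_bar')[:2]+search_frame(n,'handle')[:2]: print(n,round(d['confidence'],2),(jig((P[n]@np.append(d['point'],1))[:3])*1e3).round())"
```

```text
clock 16.125 tcp [0.5446 0.1092 0.1659] jig [ 59.9  -2.9 165.9] f [-0.7  0.8 -0.1] w 0.0
dr [-0.0045  0.003  -0.001 ] shift after turn [0.0298 0.0039 0.0078] shift now [0.0298 0.0039 0.0076] grip x->jig deg -180.1
top 0.42 [ 41.  14. 100.]
top 0.2 [42. 17. 98.]
side 0.55 [-344. -168.   97.]
side 0.54 [79. 12. 58.]
side 0.64 [77. 10. 57.]
side 0.46 [51. 26. 79.]
```

Call:
step_arm(
  delta_pos=[
    [0.02,0.002,0.012],
    [0.02,0,0.004],
    [0.015,0,0],
    [0,0,0],
    [0,0,0],
  ],
  dr=[
    [-0.0045,0.003,0],
    [0,0,0],
    [0,0,0],
    [0,0,0],
    [0,0,0],
  ],
  gripper=[0,0,0,0,0],
)

```text
clock: 17.05
tcp_pos: [0.5423, 0.0811, 0.157]
ee_rot: [-0.0, -0.691, 0.722, 0.0]
ft_force: [1.1, -0.7, 0.7]
gripper_width: -0.0
```

```bash
python3 -c "
from h import *
plan(unjig([.05,-.001,.2]),JA+np.pi/2)
P={n:K(n)[3] for n in('top','side')}
for n in P:
  im=imaging.read_camera(n); cv2.imwrite(f'pics/{n}5.png',im)
  for d in search_frame(n,'loop_bar')[:2]+search_frame(n,'handle')[:2]: print(n,round(d['confidence'],2),(jig((P[n]@np.append(d['point'],1))[:3])*1e3).round())
b=cv2.imread('pics/side5.png')[210:370,240:420]; cv2.imwrite('pics/c5.png',cv2.resize(b,None,fx=3.7,fy=3.7,interpolation=3))"
```

```text
clock 17.05 tcp [0.5423 0.0811 0.157 ] jig [ 31.7  -1.9 157. ] f [ 1.1 -0.7  0.7] w -0.0
dr [ 0.0005 -0.0002  0.0001] shift after turn [-0.0366  0.0018 -0.086 ] shift now [-0.0365  0.0019 -0.086 ] grip x->jig deg -180.0
top 0.38 [325. -79.   7.]
side 0.66 [29. 10. 27.]
side 0.31 [-345. -168.   98.]
side 0.79 [75.  7. 39.]
side 0.31 [48. 33.  6.]
```

View pics/c5.png

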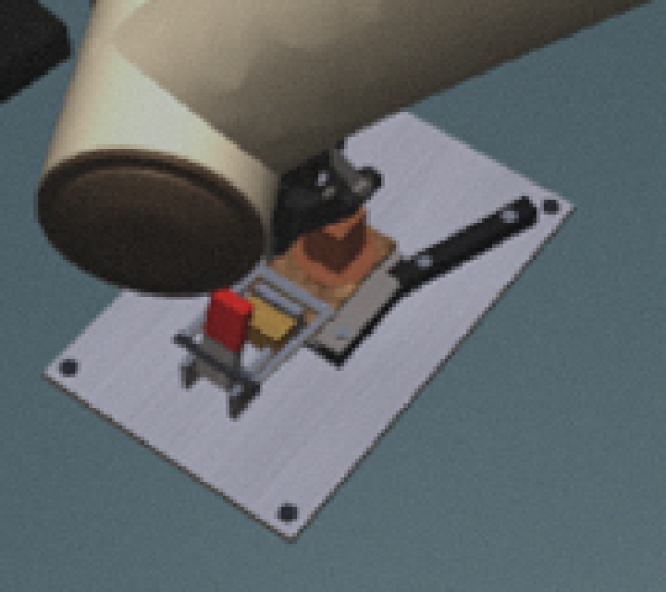

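The side view shows the loop lying flat, its crossbar behind the keeper at about (295,285), with the red lever still up at (230,315). Next I'll push the lever over.

Call:
step_arm(
  delta_pos=[
    [0,0,0.02],
    [0,0,0.018],
    [0,0,0],
    [-0.02,0.001,0],
    [-0.02,0,0],
    [-0.02,0,0],
    [-0.02,0,0],
  ],
  dr=[
    [0,0,0],
    [0,0,0],
    [0,0,0],
    [0,0,0],
    [0,0,0],
    [0,0,0],
    [0,0,0],
  ],
  gripper=[0,0,0,0,0,0,0],
)

```text
clock: 18.23
tcp_pos: [0.5434, 0.1238, 0.1366]
ee_rot: [-0.001, -0.692, 0.722, 0.0]
ft_force: [0.5, -2.0, 2.0]
gripper_width: -0.002
```

```bash
python3 -c "
from h import *
plan(unjig([.092,-.001,.139]),JA+np.pi/2)"
```

```text
clock 18.225 tcp [0.5434 0.1238 0.1366] jig [ 74.4  -1.1 136.6] f [ 0.5 -2.   2. ] w -0.002
dr [ 0.001  -0.0008  0.0007] shift after turn [-0.0351  0.0003 -0.0049] shift now [-0.0351  0.0002 -0.0049] grip x->jig deg -179.9
```

Call:
step_arm(
  delta_pos=[
    [-0.02,0,0],
    [-0.018,0,0],
    [-0.014,0,0.008],
    [-0.012,0,0.01],
    [-0.01,0,0.014],
    [0,0,0],
  ],
  dr=[
    [0,0,0],
    [0,0,0],
    [0,0,0],
    [0,0,0],
    [0,0,0],
    [0,0,0],
  ],
  gripper=[0,0,0,0,0,0],
)

```text
clock: 18.98
tcp_pos: [0.5445, 0.164, 0.119]
ee_rot: [-0.002, -0.692, 0.722, 0.0]
ft_force: [-0.5, -0.0, 0.5]
gripper_width: -0.002
```

```bash
python3 -c "
from h import *
plan(unjig([.118,-.001,.114]),JA+np.pi/2)"
```

```text
clock 18.975 tcp [0.5445 0.164  0.119 ] jig [114.6  -0.5 119. ] f [-0.5 -0.   0.5] w -0.002
dr [ 0.0017 -0.0012  0.0012] shift after turn [-0.0068 -0.001   0.01  ] shift now [-0.0068 -0.0011  0.01  ] grip x->jig deg -179.9
```

Call:
step_arm(
  delta_pos=[
    [-0.008,0,0.008],
    [-0.006,0,0.01],
    [0,0,0.01],
    [0,0,0.01],
  ],
  dr=[
    [0.0015,0,0.001],
    [0,0,0],
    [0,0,0],
    [0,0,0],
  ],
  gripper=[0,0,0,0],
)

```text
clock: 19.48
tcp_pos: [0.5457, 0.172, 0.1014]
ee_rot: [-0.0, -0.692, 0.722, -0.001]
ft_force: [-11.2, -1.7, 35.4]
gripper_width: 0.003
```

```bash
python3 -c "
from h import *
plan(unjig([.122,-.001,.102]),JA+np.pi/2)"
```

```text
clock 19.475 tcp [0.5457 0.172  0.1014] jig [122.6  -1.3 101.4] f [-11.2  -1.7  35.4] w 0.003
dr [-0.0011 -0.001   0.001 ] shift after turn [ 0.0013  0.0006 -0.0012] shift now [ 0.0013  0.0006 -0.0012] grip x->jig deg -179.9
```

The force rose to 35 N at a tip height of 28 mm, so the lever is on its stop. I'll lift off and look.

Call:
step_arm(
  delta_pos=[
    [0,0,-0.02],
    [0,0,-0.1],
    [0,0,-0.12],
    [0.1,-0.1,0],
    [0.1,-0.1,0],
    [0.1,0,0],
    [0.1,0,0],
    [0,0,0],
  ],
  dr=[
    [0,0,0],
    [0,0,0],
    [0,0,0],
    [0,0,0],
    [0,0,0],
    [0,0,0],
    [0,0,0],
    [0,0,0],
  ],
  gripper=[0,0,0,0,0,0,0,0],
)

```text
clock: 20.48
tcp_pos: [0.6302, -0.0248, 0.2252]
ee_rot: [0.002, -0.693, 0.721, -0.002]
ft_force: [0.8, 1.1, -0.5]
gripper_width: -0.001
```

```bash
python3 -c "
from h import *
plan(unjig([-.1,0,.3]),JA+np.pi/2)
b=imaging.read_camera('side')[210:370,240:420]; cv2.imwrite('pics/c6.png',cv2.resize(b,None,fx=3.7,fy=3.7,interpolation=3))"
```

```text
clock 20.475 tcp [ 0.6302 -0.0248  0.2252] jig [-70.2 -94.4 225.2] f [ 0.8  1.1 -0.5] w -0.001
dr [-0.0042 -0.0001  0.003 ] shift after turn [ 0.0596  0.1888 -0.1496] shift now [ 0.0588  0.188  -0.1508] grip x->jig deg -179.7
```

View pics/c6.png

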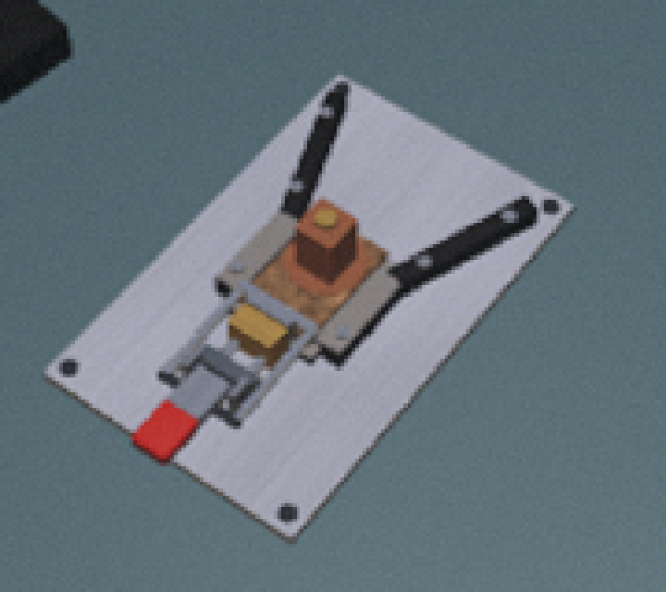

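The side view shows the lever lying flat at (165,430) and the loop drawn up behind the keeper. The sled looks straight between the lips. I'll check the numbers.

```bash
python3 - <<'E'
from h import *
for n in("side","top"):
    im=imaging.read_camera(n); h=cv2.cvtColor(im,cv2.COLOR_BGR2HSV)
    x0=(240,200,180,170) if n=="side" else (215,210,150,110)
    c=h[x0[1]:x0[1]+x0[3],x0[0]:x0[0]+x0[2]]
    m=(((c[...,0]<6)|(c[...,0]>174))&(c[...,1]>170)&(c[...,2]>90)).astype(np.uint8)
    ys,xs=np.nonzero(m); uv=(xs.mean()+x0[0],ys.mean()+x0[1]); print(n,"red px",np.round(uv,1),len(xs))
    for th in(1.6,1.75,1.82,1.92):
        f=th-np.radians(20); p=[.085+.044*np.sin(f)+.0055*np.cos(f+np.pi),-.001,.024+.044*np.cos(f)+.0055*np.sin(f)]
        print(th,w2px(n,unjig(p)).round(1))
    g=((abs(c[...,0].astype(int)-22)<6)&(c[...,1]>130)&(c[...,2]>120)).astype(np.uint8)
    k,l,st,ce=cv2.connectedComponentsWithStats(g)
    for i in range(1,k):
        if st[i,4]>5: print("gold",st[i,4],(ce[i]+x0[:2]).round(1),(jig(px2w(n,ce[i]+x0[:2],.060))*1e3).round(1))
s=readout.sense(); print(s["ft_force"].round(1))
E
```

```text
side red px [284.1 326.1] 153
1.6 [283.8 320.3]
1.75 [283.2 322.9]
1.82 [283.  324.1]
1.92 [282.9 325.5]
gold 19 [327.6 268.5] [-14.6  -0.4  60. ]
gold 92 [309.  297.7] [63.9 13.2 60. ]
top red px [nan nan] 0
1.6 [225. 260.]
1.75 [224.3 260.3]
1.82 [224.1 260.5]
1.92 [224.  260.8]
gold 87 [262.5 262.3] [44.1  2.4 60. ]
gold 19 [291.1 261.5] [-15.2  -2.5  60. ]
[ 0.9 -0.5  0.2]<stdin>:7: RuntimeWarning: Mean of empty slice.
  ret = ret.dtype.type(ret / rcount)
```

```bash
python3 -c "
from h import *
print(r.hand_in()); s=readout.sense(); print(s['clock'])"
```

```text
the job is handed in; nothing more can be done
None
the job is handed in; nothing more can be done
```

The sled is latched in the jig and the job was handed in at about 21 s. The hand-in gives no verdict, so the checks below are mine.

- **Push:** I gripped the copper sled by its block, set it in the mouth keeper first and pushed it along the guides. The brass contact block gave by about 2.5 mm at 8.5 N, of which roughly 1.5 N was friction; the limit was 4 mm. I then released the sled.
- **Latch:** I swung the loop over with the closed fingers, and it lay down behind the keeper. I then pushed the lever over onto its stop. The last downward push reached 35 N.
- **Last checks:** In the side image the lever is nearest to its fully shut position (1.92 rad). The block centre is at about jig x −15 mm, some 6 mm past first touch, so the contact block is still pressed in. The robot was clear of everything, with under 1 N at the wrist.
- **Disagreements:** The block's sideways position came out as −0.4 mm from the side camera and −2.5 mm from the top camera. While the sled was gripped in the channel, the arm itself read about −1 mm with almost no side force. My estimate of the jig's position is only good to about 2 mm. The red-lever check in the top image found no pixels, so the lever angle rests on the side view and the end-stop force.

I did not go near the bottle, wrench, adapter or brick, but I did not measure their positions again at the end.

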